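Find the bite of a hand press and record its travel

TASK

Find out where the hand press bites: push its red lever pad down until the resistance clearly firms up, without forcing it, then let go of the lever, which stays there. Then slide the yellow marker along the gauge rail until its index line is level with the red pointer, so that the travel is noted, and let go. Leave the other things on the bench where they are.

Things in the scene. Friction and masses are not known exactly. Their poses are not given: they have to be found in the camera images.
- press: Green hand press, fixed. Origin: bench level, below the lever's hinge; x away from the lever pad, y along the gauge rail, z up. Base plate x -85 to 85 mm, y -75 to 255, 14 thick; gear housing x -40 to 60, y -45 to 45, 156 tall, ram and anvil behind it. Aluminium gauge rail x -73 to 3, y 53 to 243, top 45 mm above the bench, black scale strokes every 10 mm. A rubber bumper is hidden in the housing.
- lever: Lever of the press: steel bar 16 mm thick with a red pad at its end, reaching 205 mm from the hinge towards the press's -x. Origin on the hinge axis, 110 mm above the bench; y axis along the hinge, as the press's y. It starts raised 0.4 to 0.5 rad above level and is pushed down. Stiff in its hinge: it stays where left. Let go on the bumper it springs back a few mm at most and still rests on it.
- lever_pad (a point): Middle of the red pad's upper face, 175 mm from the hinge along the lever; pad 60 (along the lever) x 36 x 14 mm. Pushing it down takes 1 to 4 N until, between 0.1 rad above and 0.3 rad below level (hidden, different each time), the lever meets the bumper; then about 2 N more per mm. 8 to 18 N is clearly firm, above 25 N is forcing. Lifting the lever takes it off the bumper.
- pointer_line (a point): Tip of the red pointer's index blade, 49.5 mm above the bench. The pointer (14 mm wide along the rail, 12 mm tall) runs on the housing side of the rail and is geared to the lever: it moves 140 mm per rad towards the press's +y as the lever goes down. Not to be handled.
- marker_line (a point): Tip of the yellow marker's index line, 49.5 mm above the bench and 23 mm to the press's +x of the marker's middle. When level with the pointer, 5 mm remain between the two tips (across the rail), so they pass each other freely.
- marker: Yellow marker on the gauge rail; origin under its middle, on the rail's top. Foot 22 x 22 mm, 14 tall; above it a grip 16 mm thick (along the press's x), 22 wide (along the rail); 80 mm tall in all. Slides only along the press's y, range 130 mm, with about 2 N, and stays where left. It starts in the 35 mm nearest the housing.
- marker_top (a point): Middle of the top face of the marker's grip, 125 mm above the bench.
- blank: Bystander: wooden blank 100 x 45 x 22 mm; origin under its middle. Leave alone.
- puck: Bystander: cork puck, diameter 48 mm, 30 mm tall; origin under its middle. Leave alone.
- mallet: Bystander: hammer with a wooden handle; lies on the bench. Leave alone.
- awl: Bystander: awl-like screwdriver; lies on the bench. Leave alone.
- glue: Bystander: can 66 mm in diameter, 120 mm tall; origin under its middle. Leave alone.
- rivets: Bystander: white bowl 80 mm wide, 50 mm tall; origin under its middle. Leave alone.

How it is judged:
By the outcome, as a careful person would: the job done as asked, in the order asked, and still so for the second after the job is handed in, with the robot touching nothing.
It also fails if it takes over 58 s, if anything falls off the work surface, if the arm or the gripper's body presses on something with over 40 N, if the wrist force passes 120 N, or if a joint passes its speed limit or range.

ROBOT

A 6-joint arm with a two-finger parallel gripper is mounted at the origin on the work surface. World frame = base frame: x ahead of the robot, y to its left, z up, the work surface at z = 0. Lengths are in mm, angles in rad, forces in N, time in s.
With the tool pointing down it reaches from about 350 to 775 mm from the base axis. Payload 7.3 kg.
Tool frame: the origin (TCP) lies midway between the tips of the shut fingers; the grasp point (between the pads) lies 19 mm behind it; z points along the fingers, y is the direction in which the jaws open and shut (so a half turn about z gives the same grasp; the last joint's range is limited). The gripper opens to 92 mm and grips with 3 to 60 N. Pads are 19 mm wide; open, the fingers measure 130 mm over their backs; the gripper's body (75 mm by 190 mm) begins 47 mm behind the grasp point.
Start: joints at [1.076, 0.342, 1.524, -0, 1.275, -0.146], TCP at [179.417, 493.414, 190.241] pointing down, gripper open.
Joint ranges: [-2.53, 2.53], [-0.77, 2.02], [0.04, 2.7], [-1, 4.14], [0.28, 2.66], [-3.11, 3.11]. Speed limits (rad/s): [2.57, 2.57, 3.14, 3.14, 3.14, 3.14].

INTERFACE

Orientations are given as [roll, pitch, yaw] about the fixed x, y, z axes, in that order (R = Rz(yaw) Ry(pitch) Rx(roll)).
In Python, from plant import sensors, imaging, ticket gives the robot as it stands. The module is installed in compiled form; this text tells all that it offers.
- The arm moves only by the tool arm_command, never from a script. Its argument "increments" is one flat list of numbers, 5 for each row, row after row: the closure, from 0 (fully open) to 1 (shut), then the shift along the tool's x, y, z in mm, then the turn about the tool's z in degrees. In form: [hand, dx, dy, dz, spin, hand, dx, dy, dz, spin, ...]. A call has 1 to 20 rows; each row is the pose to reach, as a shift and turn from the pose commanded when the call began, along the tool's axes at that moment; what a row does not reach only later rows make up. A row lasts 1/8 s, in which the tool goes at most 62.5 mm and 10.7 degrees, less where a joint would pass 70% of its speed; a pose out of reach is approached as far as the arm can. A call with a gripper value outside its range is refused whole. The fingers move at their own pace and stop on an object; the grip force is fixed at half the most. Time passes only in rows, so rows that repeat a pose let the fingers close. It gives the time, the measured TCP pose, the force and the opening at its end, in the units of the state.
- sensors.get_obs(): the state, without advancing time (a new reading comes with each control period).
- imaging.capture(name): name is "side" or "top"; returns the picture (480x640x3 uint8, blue, green, red); there is no depth.
- imaging.calibration(name): a dict with "fx", "fy", "cx", "cy" (pixels), "D" ([k1, k2, p1, p2, k3] as OpenCV has them; the pictures are not rectified), "world_to_cam" (4x4, takes a point from world to camera coordinates). Camera axes: x right, y down, z forward; pixel columns grow to the right and rows downward; lengths in mm; the calibration is good to about 2 mm. A picture is of the moment at which its call begins. calibration takes no time and is no camera call.
- ticket.close_job(): hands the job in, once; it reports no verdict.
The state is a dict: "time": time; "joint_positions": joint angles; "dq": joint speeds; "tau": joint torques, N m; "tool_pos": TCP position; "tcp_rot": TCP orientation; "contact_force": force on the tool from outside, world axes, zero at the start; "moment": the same for the moment, N m; "grip_width": finger opening in mm.
Only numpy, scipy, OpenCV 4.12 (cv2) and the standard library are available. Lean on these libraries where they do the work, as an engineer would, in place of code of your own. Each camera call takes 0.05 s, during which the arm holds its last target. There are 200 camera calls.

## Working session

There is one attempt and no reset: what is moved stays moved. The work goes in short steps, Python scripts to look and compute and a tool call to move; the robot and the scene stay as the last step left them, time stands still between calls to the robot, and variables do not carry over. Pictures are saved under pics/ and viewed, about 8 in all and at most 12, crops included, and the job is handed in when it is done.

Besides the shell and the picture viewer there is one more tool, called after "Emit:" as name(argument=value, ...) on one line, values as JSON. arm_command: Moves the arm, as the interface text tells. Its arguments: {"type":"object","properties":{"increments":{"type":"array","items":{"type":"number"}}},"required":["increments"]}

```bash
mkdir -p pics; cat > h.py <<'E'
import numpy as np, cv2
from plant import sensors, imaging, ticket
def cal(n):
    c=imaging.calibration(n); K=np.array([[c['fx'],0,c['cx']],[0,c['fy'],c['cy']],[0,0,1.]]); return K,np.array(c['D'],float),np.array(c['world_to_cam'],float)
def ray(n,uv):
    K,D,T=cal(n); p=cv2.undistortPoints(np.array([[uv]],float),K,D)[0,0]
    R=T[:3,:3]; return -R.T@T[:3,3], R.T@np.array([p[0],p[1],1.])
def onz(n,uv,z):
    o,d=ray(n,uv); return o+d*(z-o[2])/d[2]
def tri(a,b):
    o1,d1=ray('side',a);o2,d2=ray('top',b)
    s=np.linalg.lstsq(np.c_[d1,-d2],o2-o1,rcond=None)[0]
    p,q=o1+d1*s[0],o2+d2*s[1]; return (p+q)/2,np.linalg.norm(p-q)
def proj(n,P):
    K,D,T=cal(n); return cv2.projectPoints(np.array(P,float).reshape(-1,1,3),cv2.Rodrigues(T[:3,:3])[0],T[:3,3],K,D)[0][:,0]
E
python3 - <<'E'
from h import *
for n in('side','top'):
    im=imaging.capture(n); cv2.imwrite(f'pics/{n}0.png',im)
    T=cal(n)[2]; print(n,(-T[:3,:3].T@T[:3,3]).round(),T[:3,:3].round(2).tolist(),cal(n)[0][0,0])
print(sensors.get_obs())
E
```

```text
side [  203. -1215.  1048.] [[0.97, -0.25, -0.0], [-0.15, -0.58, -0.8], [0.2, 0.78, -0.6]] 611.3259483174713
top [ 231.  -34. 1652.] [[0.01, -1.0, -0.01], [-0.98, -0.01, -0.17], [0.17, 0.02, -0.98]] 583.2055791092093
{'time': 0.1, 'joint_positions': array([ 1.07600595e+00,  3.42670160e-01,  1.52492025e+00, -2.99210688e-06,
        1.27544683e+00, -1.46008147e-01]), 'dq': array([-0.00048861,  0.00023616, -0.00120846,  0.00116879,  0.00066579,
        0.00059467]), 'tau': array([ 6.30048999e-04, -4.32005739e+01, -2.44693226e+01,  7.18317926e-02,
        5.26710448e-02, -5.35054198e-05]), 'tool_pos': array([179.19839786, 493.01294657, 189.60607185]), 'tcp_rot': array([-3.14016302e+00, -2.07341704e-04,  2.79281115e+00]), 'contact_force': array([ 0.49479385,  0.07298889, -0.28840611]), 'moment': array([-0.0049064 , -0.048732  ,  0.06385453]), 'grip_width': 91.95572608367627}
```

View pics/side0.png

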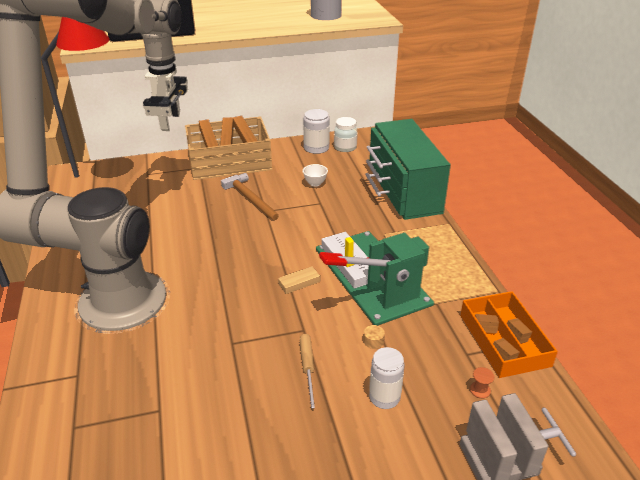

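View pics/top0.png

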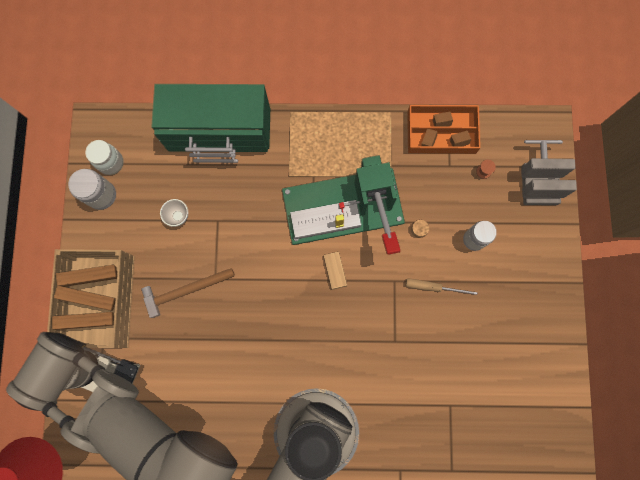

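The side view shows the lever pad at about (332,259) and the yellow marker at (349,248). In the top view the pad is at (391,243), the marker at (339,220), the pointer at (341,206) and the rail spans about (291–361, 202–237). Next I'll measure them by masks.

```bash
cat >> h.py <<'E'
ROI={'side':(300,210,440,330),'top':(270,140,420,270)}
def blobs(n,im,kind):
    hsv=cv2.cvtColor(im,cv2.COLOR_BGR2HSV); h,s,v=[hsv[...,i].astype(int) for i in range(3)]
    m={'red':((h<6)|(h>172))&(s>190)&(v>90),'yellow':(h>22)&(h<34)&(s>170)&(v>90),'rail':(s<40)&(v>170)}[kind].astype(np.uint8)
    x0,y0,x1,y1=ROI[n]; k=np.zeros_like(m); k[y0:y1,x0:x1]=m[y0:y1,x0:x1]
    N,L,st,c=cv2.connectedComponentsWithStats(k)
    return [(st[i].tolist(),c[i].round(1).tolist(),L==i) for i in range(1,N) if st[i][4]>5]
E
python3 - <<'E'
from h import *
for n in('side','top'):
    im=cv2.imread(f'pics/{n}0.png')
    for k in('red','yellow','rail'):
        for st,c,m in blobs(n,im,k):
            r=cv2.minAreaRect(np.argwhere(m)[:,::-1].astype(np.float32))
            print(n,k,st,c,cv2.boxPoints(r).round(1).tolist() if st[4]>60 else '')
a=cv2.imread('pics/side0.png')[220:330,310:440]; b=cv2.imread('pics/top0.png')[150:260,280:410]
cv2.imwrite('pics/c0.png',cv2.resize(np.hstack([a,b]),None,fx=3,fy=3,interpolation=cv2.INTER_CUBIC))
E
```

```text
side red [319, 252, 28, 14, 258] [332.0, 258.7] [[317.8999938964844, 263.0], [319.29998779296875, 251.39999389648438], [346.8999938964844, 254.89999389648438], [345.3999938964844, 266.3999938964844]]
side yellow [345, 237, 9, 20, 144] [348.7, 246.9] [[345.0, 256.0], [345.0, 237.0], [353.0, 237.0], [353.0, 256.0]]
side yellow [347, 264, 7, 3, 14] [349.3, 264.6] 
side rail [322, 232, 67, 32, 655] [348.1, 249.0] [[319.20001220703125, 243.3000030517578], [332.0, 223.60000610351562], [388.0, 260.0], [375.1000061035156, 279.70001220703125]]
side rail [365, 232, 4, 3, 9] [366.6, 232.7] 
side rail [344, 264, 24, 24, 316] [357.4, 274.1] [[343.79998779296875, 266.0], [366.3999938964844, 261.8999938964844], [370.5, 284.3999938964844], [347.8999938964844, 288.5]]
side rail [399, 270, 7, 5, 14] [401.3, 271.4] 
side rail [424, 297, 6, 4, 15] [426.5, 298.1] 
side rail [375, 314, 5, 4, 15] [376.9, 315.6] 
top red [383, 233, 17, 21, 199] [391.1, 243.1] [[382.5, 234.89999389648438], [394.70001220703125, 231.8000030517578], [399.5, 250.89999389648438], [387.20001220703125, 253.89999389648438]]
top rail [344, 202, 4, 3, 8] [345.8, 202.9] 
top rail [291, 204, 70, 33, 1330] [320.5, 219.4] [[290.0, 212.0], [355.6000061035156, 199.5], [360.29998779296875, 224.39999389648438], [294.70001220703125, 236.8000030517578]]
top rail [397, 217, 4, 4, 12] [398.8, 218.4]
```

View pics/c0.png

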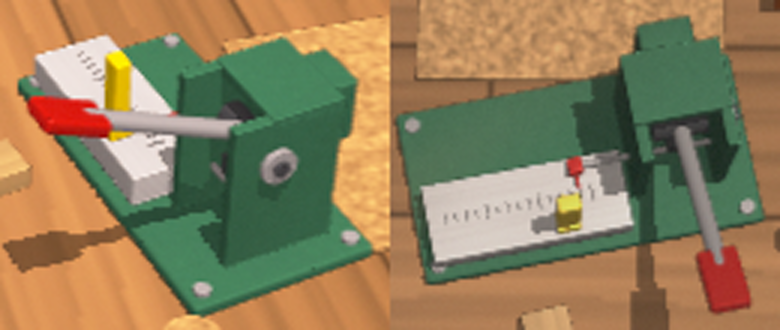

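```bash
python3 - <<'E'
from h import *
t=lambda x,y:(280+(x-389)/3,150+y/3); s=lambda x,y:(310+x/3,220+y/3)
# plate corners on z=14 (press coords: (85,255),(-85,255),(-85,-75))
W=[onz('top',t(*p),14)[:2] for p in((397,117),(427,282),(765,216))]
P=[(85,255),(-85,255),(-85,-75)]
# rail corners z=45: (3,243),(-73,243),(3,53)?,(-73,53)
W+=[onz('top',t(*p),45)[:2] for p in((421,187),(431,264),(632,223))]
P+=[(3,243),(-73,243),(-73,53)]
W+=[onz('side',s(*p),14)[:2] for p in((193,314),(373,258))]; P+=[(-85,-75),(85,-75)]
W=np.array(W);P=np.array(P,float)
a=W-W.mean(0);b=P-P.mean(0); yaw=np.arctan2((b[:,0]*a[:,1]-b[:,1]*a[:,0]).sum(),(a*b).sum())
R=np.array([[np.cos(yaw),-np.sin(yaw)],[np.sin(yaw),np.cos(yaw)]]); o=W.mean(0)-R@P.mean(0)
print('yaw',yaw,'o',o,'res',(W-P@R.T-o).round(1).tolist())
pad=tri((332,258.7),(391.1,243.1)); print('pad',pad, R.T@(pad[0][:2]-o))
mt=tri(s(118,56),t(568,200)); print('mtop',mt,R.T@(mt[0][:2]-o))
q=onz('top',t(577,184),49.5);print('ptr tip',q,R.T@(q[:2]-o))
q=onz('top',t(568,203),125);print('mtop z125',q,R.T@(q[:2]-o))
E
```

```text
yaw 0.19715052332042649 o [ 646.98205616 -162.50513647] res [[-3.9, -0.8], [1.2, 0.1], [3.7, 2.2], [-2.1, 0.2], [-1.2, 4.2], [2.5, 2.9], [2.4, 0.3], [-2.6, -9.1]]
pad (array([ 491.21664191, -191.26252392,  183.67720236]), np.float64(1.9232940092861668)) [-158.38091371    2.31036357]
mtop (array([571.72851608, -60.62550147, 128.51705418]), np.float64(2.6956319221987393)) [-53.8400211  114.64644544]
ptr tip [603.42891338 -70.15467678  49.5       ] [-24.62023697  99.09252031]
mtop z125 [568.40445087 -60.51621798 125.        ] [-57.07828886 115.40471606]
```

Measurements agree: press yaw is 0.197, origin (647,-162), pad centre about (491,-191,184), marker at press y ≈ 115 and pointer at y ≈ 99. I'll move above the pad with the fingers shut and the jaws along press x.

Emit:
arm_command(increments=[1, -120, -40, -70, 10, 1, -250, -85, -70, 20, 1, -366, -125, -70, 30, 1, -366, -125, -70, 40, 1, -366, -125, -70, 50, 1, -366, -125, -70, 58.7, 1, -366, -125, -70, 58.7, 1, -526, -539, -70, 58.7, 1, -526, -539, -70, 58.7, 1, -526, -539, -70, 58.7, 1, -526, -539, -70, 58.7, 1, -526, -539, -70, 58.7, 1, -526, -539, -70, 58.7, 1, -526, -539, -70, 58.7, 1, -526, -539, -70, 58.7, 1, -526, -539, -70, 58.7, 1, -526, -539, -70, 58.7, 1, -526, -539, -70, 58.7])

```text
time: 2.35
tool_pos: [489.8, -191.4, 260.4]
tcp_rot: [3.141, -0.0, 1.771]
contact_force: [0.2, 0.2, 0.1]
grip_width: 0.5
```

```bash
python3 - <<'E'
from h import *
for n in('side','top'): cv2.imwrite(f'pics/{n}1.png',imaging.capture(n))
a=cv2.imread('pics/side1.png')[180:330,290:440]; b=cv2.imread('pics/top1.png')[140:290,290:440]
cv2.imwrite('pics/c1.png',cv2.resize(np.hstack([a,b]),None,fx=2.6,fy=2.6,interpolation=cv2.INTER_CUBIC))
print(sensors.get_obs())
E
```

```text
{'time': 2.45, 'joint_positions': array([-5.19240702e-01,  2.98716251e-01,  1.39225430e+00,  2.18273853e-04,
        1.45032150e+00, -7.18571929e-01]), 'dq': array([-0.00645687,  0.00080124, -0.00179253,  0.00131537, -0.00292667,
       -0.00217616]), 'tau': array([ 3.68102698e-02, -4.22950923e+01, -2.59020799e+01,  4.12356667e-02,
        8.26625037e-02,  1.82187639e-03]), 'tool_pos': array([ 489.72882207, -191.81945195,  260.42895205]), 'tcp_rot': array([3.14122372e+00, 3.47681219e-05, 1.77010135e+00]), 'contact_force': array([-0.03391652, -1.18929247, -0.65707369]), 'moment': array([-0.07298888,  0.06806737, -0.01385425]), 'grip_width': 0.7009296374914695}
```

View pics/c1.png

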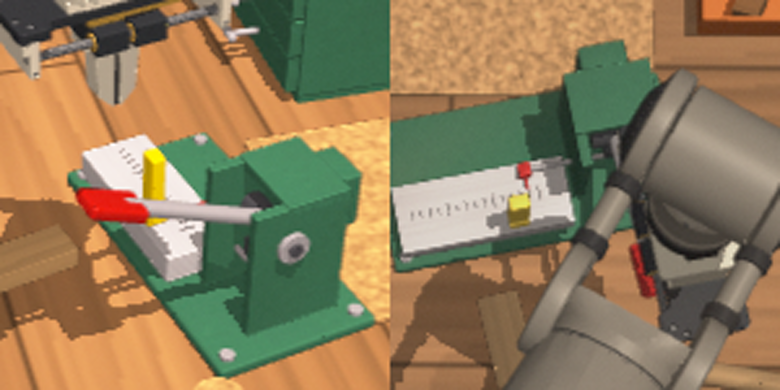

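The fingertips (side crop (115,100)) are straight above the red pad. Descending to contact, then in gentle steps.

Emit:
arm_command(increments=[1, 0, 0, 30, 0, 1, 0, 0, 60, 0, 1, 0, 0, 66, 0, 1, 0, 0, 72, 0, 1, 0, 0, 78, 0, 1, 0, 0, 84, 0, 1, 0, 0, 84, 0])

```text
time: 3.32
tool_pos: [489.4, -192.8, 176.0]
tcp_rot: [-3.141, -0.0, 1.768]
contact_force: [0.7, 0.6, 0.3]
grip_width: 0.1
```

Emit:
arm_command(increments=[1, 0, 0, 6, 0, 1, 0, 0, 12, 0, 1, 0, 0, 18, 0, 1, 0, 0, 18, 0])

```text
time: 3.82
tool_pos: [489.2, -192.7, 157.6]
tcp_rot: [-3.141, -0.001, 1.768]
contact_force: [0.2, -0.5, -0.4]
grip_width: 0.5
```

Little force so far, so I'll check whether the lever is being moved.

```bash
python3 - <<'E'
from h import *
for n in('side','top'): cv2.imwrite(f'pics/{n}2.png',imaging.capture(n))
a=cv2.imread('pics/side2.png')[190:310,290:410]; b=cv2.imread('pics/top2.png')[160:280,300:420]
cv2.imwrite('pics/c2.png',cv2.resize(np.hstack([a,b]),None,fx=3.3,fy=3.3,interpolation=cv2.INTER_CUBIC))
o=sensors.get_obs();print(o['contact_force'],o['tool_pos'])
E
```

```text
[ 0.76193835 -0.82812025  0.41166341] [ 489.57915853 -192.89841207  158.17818835]
```

View pics/c2.png

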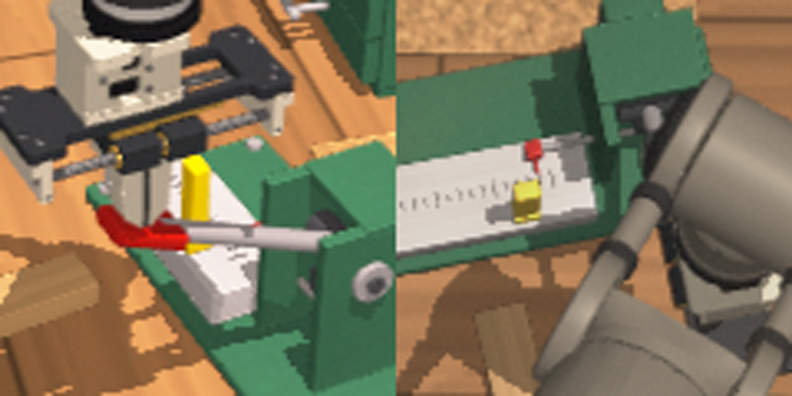

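```bash
python3 - <<'E'
from h import *
p=proj('side',[[489.6,-192.9,158.2],[491,-191,184]]);print(p,(p-[290,190])*3.3)
for n in('side','top'):
  for i in(0,2):
    im=cv2.imread(f'pics/{n}{i}.png')
    for k in('red','yellow'):
      for st,c,m in blobs(n,im,k): print(n,i,k,st,c)
for z in(160,175,190): print(z,onz('top',(391.1,243.1),z),onz('side',(332,258.7),z))
E
```

```text
[[330.96433198 268.10405788]
 [331.45866702 258.62787183]] [[135.18229554 257.74339102]
 [136.81360117 226.47197703]]
side 0 red [319, 252, 28, 14, 258] [332.0, 258.7]
side 0 yellow [345, 237, 9, 20, 144] [348.7, 246.9]
side 0 yellow [347, 264, 7, 3, 14] [349.3, 264.6]
side 2 red [319, 252, 28, 14, 190] [332.1, 260.0]
side 2 yellow [345, 237, 9, 20, 147] [348.7, 246.7]
side 2 yellow [347, 264, 7, 3, 14] [349.3, 264.6]
top 0 red [383, 233, 17, 21, 199] [391.1, 243.1]
160 [ 494.43390653 -193.66513343  160.        ] [ 500.13288911 -163.11743922  160.        ]
175 [ 491.78147456 -192.0584318   175.        ] [ 495.11627581 -180.88676009  175.        ]
190 [ 489.12904259 -190.45173016  190.        ] [ 490.09966251 -198.65608096  190.        ]
```

```bash
python3 - <<'E'
from h import *
print(proj('side',[[489.7,-191.8,260.4],[489.7,-191.8,279.4]]),proj('top',[[489.7,-191.8,260.4]]))
c=lambda i:cv2.resize(cv2.imread(f'pics/side{i}.png')[200:280,305:355],None,fx=7.4,fy=7.4,interpolation=cv2.INTER_NEAREST)
cv2.imwrite('pics/z.png',np.hstack([c(1),c(2)]))
E
```

```text
[[331.33908592 231.50470895]
 [331.42918057 224.38659075]] [[394.72892674 237.8419538 ]]
```

View pics/z.png

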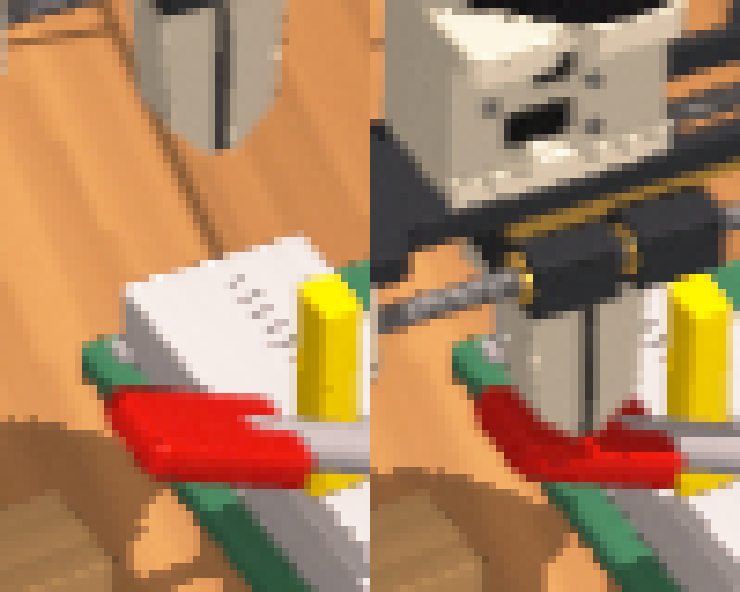

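The close-up shows the fingertip at about (334.7,259), just over the middle of the pad, and the pad has not moved. The visible tip sits about 25 mm higher than the reported TCP and about 7 mm nearer the hinge. I'll shift outward a little and go down by feel.

Emit:
arm_command(increments=[1, 0, -10, 0, 0, 1, 0, -10, 6, 0, 1, 0, -10, 6, 0])

```text
time: 4.3
tool_pos: [479.3, -194.9, 151.9]
tcp_rot: [-3.141, -0.0, 1.768]
contact_force: [0.0, 0.5, -0.5]
grip_width: 0.3
```

Emit:
arm_command(increments=[1, 0, 0, 6, 0, 1, 0, 0, 6, 0])

```text
time: 4.55
tool_pos: [479.6, -194.8, 145.6]
tcp_rot: [-3.141, -0.001, 1.768]
contact_force: [-0.1, -0.4, -0.6]
grip_width: 0.5
```

Emit:
arm_command(increments=[1, 0, 0, 6, 0, 1, 0, 0, 6, 0])

```text
time: 4.8
tool_pos: [479.6, -194.7, 139.6]
tcp_rot: [-3.141, -0.001, 1.768]
contact_force: [-0.8, 1.5, -0.9]
grip_width: 0.5
```

```bash
python3 - <<'E'
from h import *
im=imaging.capture('side'); cv2.imwrite('pics/side3.png',im); t=imaging.capture('top'); cv2.imwrite('pics/top3.png',t)
for st,c,m in blobs('side',im,'red'): print(st,c)
c=lambda q:cv2.resize(q,None,fx=6,fy=6,interpolation=cv2.INTER_NEAREST)
cv2.imwrite('pics/z3.png',np.hstack([c(im[210:290,300:365]),c(t[195:275,355:420])]))
print(sensors.get_obs()['contact_force'],sensors.get_obs()['moment'])
E
```

```text
[362, 254, 7, 7, 29] [365.1, 256.7]
[316, 260, 28, 12, 184] [329.8, 267.0]
[-0.17849482 -0.01519365  0.64196509] [-0.08821132  0.01175229 -0.01154887]
```

View pics/z3.png

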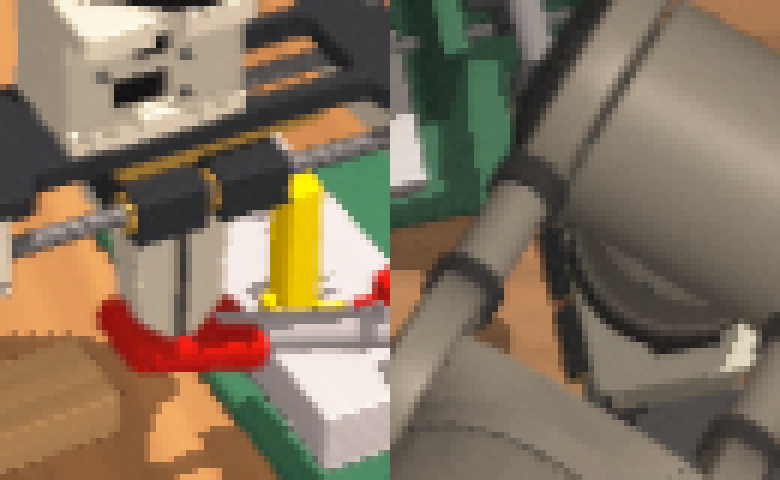

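The lever is now following (pad at (330,267), about 20 mm lower) with about 1 N resistance. Continuing in 6 mm steps.

Emit:
arm_command(increments=[1, 0, 0, 5, 0, 1, 0, 0, 10, 0, 1, 0, 0, 10, 0])

```text
time: 5.28
tool_pos: [479.5, -194.7, 129.6]
tcp_rot: [-3.141, -0.001, 1.768]
contact_force: [0.3, 0.1, 0.7]
grip_width: 0.1
```

Emit:
arm_command(increments=[1, 0, 0, 6, 0, 1, 0, 0, 6, 0, 1, 0, 0, 6, 0])

```text
time: 5.65
tool_pos: [479.6, -194.7, 124.0]
tcp_rot: [-3.141, -0.001, 1.768]
contact_force: [0.5, 0.1, -0.5]
grip_width: 0.2
```

Emit:
arm_command(increments=[1, 0, 0, 5, 0, 1, 0, 0, 5, 0, 1, 0, 0, 5, 0])

```text
time: 6.02
tool_pos: [479.7, -194.7, 119.0]
tcp_rot: [-3.141, -0.0, 1.768]
contact_force: [-0.1, 1.1, 0.1]
grip_width: 0.1
```

```bash
cat > chk.py <<'E'
from h import *
im=imaging.capture('side')
for st,c,m in blobs('side',im,'red'): print(st,c)
t=imaging.capture('top')
for st,c,m in blobs('top',t,'red'): print('top',st,c)
F=[];o=None
for i in range(6):
    imaging.capture('side'); o=sensors.get_obs(); F.append(o['contact_force'])
print(np.mean(F,0),np.std(F,0),o['tool_pos'],o['tau'].round(2))
E
python3 chk.py
```

```text
[359, 251, 8, 6, 29] [362.2, 253.4]
[314, 267, 29, 13, 197] [327.2, 273.8]
[0.14091123 0.07263909 0.05038583] [0.37792878 0.3535489  0.43397369] [ 479.74744323 -194.84628406  119.22817282] [ 0.000e+00 -4.362e+01 -2.204e+01  3.000e-02  8.000e-02  0.000e+00]
```

Emit:
arm_command(increments=[1, 0, 0, 5, 0, 1, 0, 0, 5, 0])

```text
time: 6.68
tool_pos: [479.7, -194.9, 113.9]
tcp_rot: [-3.142, -0.0, 1.768]
contact_force: [-0.3, -0.8, -0.1]
grip_width: 0.5
```

Emit:
arm_command(increments=[1, 0, 0, 5, 0, 1, 0, 0, 5, 0])

```text
time: 6.92
tool_pos: [479.6, -194.8, 108.8]
tcp_rot: [-3.141, -0.0, 1.768]
contact_force: [-0.2, -0.3, -0.2]
grip_width: 0.6
```

Emit:
arm_command(increments=[1, 0, 0, 5, 0, 1, 0, 0, 5, 0])

```text
time: 7.18
tool_pos: [479.6, -194.7, 103.7]
tcp_rot: [-3.141, -0.001, 1.768]
contact_force: [0.1, -0.3, 0.2]
grip_width: 0.6
```

Emit:
arm_command(increments=[1, 0, 0, 5, 0, 1, 0, 0, 5, 0])

```text
time: 7.42
tool_pos: [479.7, -194.7, 98.8]
tcp_rot: [-3.141, -0.0, 1.768]
contact_force: [1.0, -0.1, 0.3]
grip_width: 0.6
```

```bash
sed -i 's/range(6)/range(2)/' chk.py; python3 chk.py
```

```text
[357, 251, 3, 3, 6] [358.3, 251.8]
[313, 274, 29, 14, 209] [325.6, 280.6]
[ 0.33356647 -0.19001037 -0.00765185] [0.12420359 0.51035086 0.89710981] [ 479.76220078 -194.75037466   99.11485753] [-1.000e-02 -4.402e+01 -2.125e+01  3.000e-02  8.000e-02 -0.000e+00]
```

Emit:
arm_command(increments=[1, 0, 0, 4, 0])

```text
time: 7.75
tool_pos: [479.7, -195.0, 95.4]
tcp_rot: [3.142, 0.0, 1.768]
contact_force: [-1.7, -0.7, 2.5]
grip_width: 0.6
```

Emit:
arm_command(increments=[1, 0, 0, 4, 0])

```text
time: 7.88
tool_pos: [479.5, -195.0, 91.1]
tcp_rot: [-3.141, 0.0, 1.768]
contact_force: [-2.1, -0.7, 2.3]
grip_width: 0.2
```

Emit:
arm_command(increments=[1, 0, 0, 3, 0])

```text
time: 8.0
tool_pos: [479.5, -194.9, 87.9]
tcp_rot: [-3.141, -0.0, 1.768]
contact_force: [-1.4, -0.1, 3.1]
grip_width: 0.6
```

Emit:
arm_command(increments=[1, 0, 0, 3, 0])

```text
time: 8.12
tool_pos: [479.6, -194.9, 84.9]
tcp_rot: [-3.141, -0.0, 1.768]
contact_force: [-1.5, -0.3, 2.7]
grip_width: 0.3
```

Emit:
arm_command(increments=[1, 0, 0, 3, 0])

```text
time: 8.25
tool_pos: [479.6, -194.8, 82.0]
tcp_rot: [-3.141, -0.0, 1.768]
contact_force: [-2.0, 0.1, 2.4]
grip_width: 0.3
```

Emit:
arm_command(increments=[1, 0, 0, 3, 0])

```text
time: 8.38
tool_pos: [479.7, -194.8, 79.0]
tcp_rot: [-3.142, -0.0, 1.768]
contact_force: [-1.5, -0.9, 2.9]
grip_width: 0.8
```

Emit:
arm_command(increments=[1, 0, 0, 3, 0])

```text
time: 8.5
tool_pos: [479.7, -194.8, 76.0]
tcp_rot: [-3.142, -0.0, 1.768]
contact_force: [-3.2, 0.4, 3.1]
grip_width: 0.5
```

Emit:
arm_command(increments=[1, 0, 0, 3, 0])

```text
time: 8.62
tool_pos: [479.7, -194.8, 73.2]
tcp_rot: [3.142, -0.0, 1.768]
contact_force: [-3.9, -0.3, 7.1]
grip_width: 0.5
```

Firming up. Small steps now.

Emit:
arm_command(increments=[1, 0, 0, 1.5, 0, 1, 0, 0, 1.5, 0])

```text
time: 8.88
tool_pos: [479.8, -194.8, 71.9]
tcp_rot: [3.141, 0.0, 1.768]
contact_force: [-3.1, -0.5, 5.7]
grip_width: 0.7
```

Emit:
arm_command(increments=[1, 0, 0, 1, 0, 1, 0, 0, 1, 0])

```text
time: 9.12
tool_pos: [479.7, -194.9, 71.2]
tcp_rot: [3.141, 0.0, 1.768]
contact_force: [-4.0, 0.9, 8.0]
grip_width: 0.3
```

Emit:
arm_command(increments=[1, 0, 0, 1.5, 0, 1, 0, 0, 1.5, 0])

```text
time: 9.38
tool_pos: [479.8, -194.9, 69.9]
tcp_rot: [3.141, 0.0, 1.768]
contact_force: [-4.4, -0.0, 9.6]
grip_width: 0.4
```

Emit:
arm_command(increments=[1, 0, 0, 0.7, 0, 1, 0, 0, 0.7, 0])

```text
time: 9.62
tool_pos: [479.9, -194.9, 69.5]
tcp_rot: [3.141, 0.0, 1.768]
contact_force: [-4.7, 0.8, 11.4]
grip_width: 0.8
```

Firm at about 12 N total. Releasing straight up, then hovering over the marker with the hand open (tool x is press +y, tool y is press +x).

Emit:
arm_command(increments=[1, 0, 0, -30, 0, 1, 0, 0, -90, 0, 1, 0, 0, -150, 0, 1, 0, 0, -160, 0, 0, 50, 50, -160, 0, 0, 95, 95, -160, 0, 0, 114, 116, -160, 0, 0, 114, 116, -130, 0, 0, 114, 116, -130, 0, 0, 114, 116, -130, 0])

```text
time: 10.88
tool_pos: [571.2, -60.6, 198.7]
tcp_rot: [3.142, -0.0, 1.768]
contact_force: [-0.2, 0.2, -0.1]
grip_width: 56.3
```

```bash
python3 - <<'E'
from h import *
im=imaging.capture('side'); t=imaging.capture('top'); cv2.imwrite('pics/side4.png',im); cv2.imwrite('pics/top4.png',t)
for n,i in(('side',im),('top',t)):
  for k in('red','yellow'):
    for st,c,m in blobs(n,i,k): print(n,k,st,c)
p=sensors.get_obs()['tool_pos'];print(p,proj('side',p),proj('top',p))
cv2.imwrite('pics/z4.png',np.hstack([cv2.resize(im[180:310,290:420],None,fx=3.05,fy=3.05,interpolation=2),cv2.resize(t[150:280,280:410],None,fx=3.05,fy=3.05,interpolation=2)]))
E
```

```text
side red [354, 243, 6, 7, 25] [356.1, 245.7]
side red [313, 278, 28, 19, 308] [326.2, 287.4]
side yellow [344, 237, 13, 30, 249] [348.8, 251.7]
[571.51358085 -60.95567632 199.49567023] [[349.55854889 215.48942313]] [[340.39860682 210.17290559]]
```

View pics/z4.png

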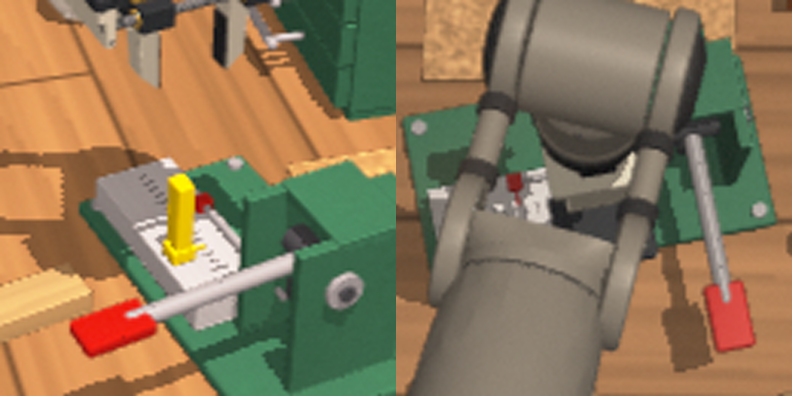

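```bash
python3 - <<'E'
from h import *
yaw=.19715;R=np.array([[np.cos(yaw),-np.sin(yaw)],[np.sin(yaw),np.cos(yaw)]]);o=np.array([647,-162.5])
P=lambda q:(R.T@(q[:2]-o)).round(1)
p,r=tri((326.2,287.4),(389.5,253.3)); print('pad',p,r,P(p), 'ang',np.arctan2(p[2]-114,-P(p)[0]))
S=lambda x,y:(290+x/3.05,180+y/3.05); T=lambda x,y:(280+(x-396)/3.05,150+y/3.05)
# pointer head top & tip
q=onz('top',T(518,212),49.5); print('tip top',q,P(q))
q=onz('side',S(212,210),49.5);print('tip side?',q,P(q))
p,r=tri((356.1,245.7),T(515,182));print('ptr head',p,r,P(p))
# tips of fingers at z: ray of mid tip
for z in(200,210,220,227): q=onz('side',S(189,75),z); print(z,q.round(),P(q))
E
```

```text
pad [ 477.28989169 -195.19953082  104.4206856 ] 1.6770508171627185 [-172.8    1.2] ang -0.05537916445531721
tip top [579.29649275  -6.63474128  49.5       ] [-35.9 166.1]
tip side? [618.27658321 -10.54925656  49.5       ] [  1.6 154.6]
ptr head [608.33783984  -3.95055492  56.30061093] 4.568438841483586 [ -6.9 163.1]
200 [590. -18. 200.] [-27.1 152.7]
210 [586. -32. 210.] [-34.4 139.7]
220 [581. -46. 220.] [-41.6 126.8]
227 [578. -56. 227.] [-46.7 117.7]
```

The lever rests just below level, with the pointer near press y ≈ 163. The visible fingertips are consistently about 27 mm above the reported TCP, as the pad contact height also shows, so I allow for that. Going down around the marker's grip.

Emit:
arm_command(increments=[0, 0, -4, 40, 0, 0, 0, -4, 80, 0, 0, 0, -4, 110, 0, 0, 0, -4, 137, 0, 0, 0, -4, 137, 0])

```text
time: 11.6
tool_pos: [566.2, -61.3, 60.6]
tcp_rot: [-3.139, -0.001, 1.767]
contact_force: [-0.6, 0.5, -0.8]
grip_width: 92.1
```

```bash
python3 - <<'E'
from h import *
im=imaging.capture('side'); cv2.imwrite('pics/side5.png',im)
for k in('red','yellow'):
    for st,c,m in blobs('side',im,k): print(k,st,c)
cv2.imwrite('pics/z5.png',cv2.resize(im[200:300,290:410],None,fx=5,fy=5,interpolation=2))
E
```

```text
red [354, 244, 6, 6, 22] [355.9, 245.9]
red [313, 278, 28, 19, 311] [325.9, 287.3]
yellow [344, 237, 13, 30, 238] [348.6, 252.2]
```

View pics/z5.png

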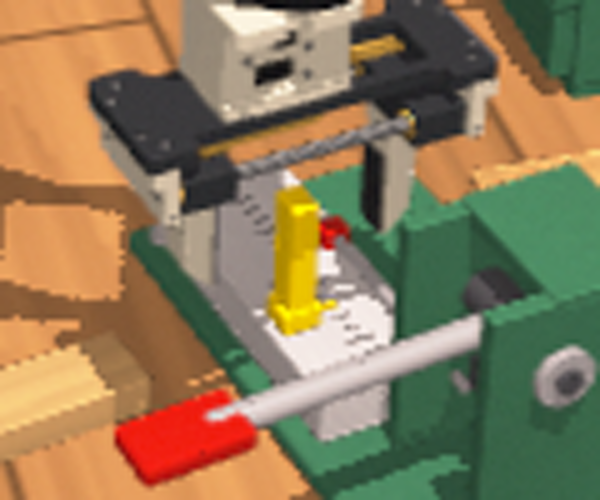

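```bash
python3 - <<'E'
from h import *
yaw=.19715;R=np.array([[np.cos(yaw),-np.sin(yaw)],[np.sin(yaw),np.cos(yaw)]]);o=np.array([647,-162.5])
t=np.array([566.2,-61.3]);e=R@[1,0];print('tcp press',R.T@(t-o))
for z in(60.6,88,95):
  for s in(-50,50): print(z,s,((proj('side',[*(t+s*e),z])-[290,200])*5).round())
print('marker top',((proj('side',[571.7,-60.6,125])-[290,200])*5).round())
E
```

```text
tcp press [-59.41222319 115.06636231]
60.6 -50 [[192. 330.]]
60.6 50 [[366. 276.]]
88 -50 [[193. 287.]]
88 50 [[369. 234.]]
95 -50 [[193. 277.]]
95 50 [[369. 223.]]
marker top [[294. 200.]]
```

Tips seen at crop (205,290) and (385,228) match a tip height of about 88 mm, centred on the marker within 1–2 mm. Closing.

Emit:
arm_command(increments=[1, 0, 0, 0, 0, 1, 0, 0, 0, 0, 1, 0, 0, 0, 0, 1, 0, 0, 0, 0, 1, 0, 0, 0, 0, 1, 0, 0, 0, 0, 1, 0, 0, 0, 0, 1, 0, 0, 0, 0])

```text
time: 12.65
tool_pos: [571.3, -60.4, 61.6]
tcp_rot: [3.133, 0.001, 1.768]
contact_force: [23.4, 6.0, -17.0]
grip_width: 16.4
```

Gripped (16.4 mm); there's a sideways load because I was 5 mm off. Relieve it and slide most of the way.

Emit:
arm_command(increments=[1, 0, 5, 0, 0, 1, 0, 5, 0, 0])

```text
time: 12.9
tool_pos: [571.9, -60.2, 61.5]
tcp_rot: [-3.141, -0.0, 1.769]
contact_force: [0.0, -0.8, 1.0]
grip_width: 15.9
```

Emit:
arm_command(increments=[1, 8, 0, 0, 0, 1, 16, 0, 0, 0, 1, 24, 0, 0, 0, 1, 32, 0, 0, 0, 1, 40, 0, 0, 0, 1, 40, 0, 0, 0])

```text
time: 13.65
tool_pos: [563.7, -19.6, 61.5]
tcp_rot: [-3.141, -0.001, 1.769]
contact_force: [-1.7, 2.0, 1.5]
grip_width: 15.8
```

```bash
python3 - <<'E'
from h import *
im=imaging.capture('side'); t=imaging.capture('top'); cv2.imwrite('pics/side6.png',im); cv2.imwrite('pics/top6.png',t)
for k in('red','yellow'):
    for st,c,m in blobs('side',im,k): print(k,st,c)
cv2.imwrite('pics/z6.png',np.hstack([cv2.resize(im[220:290,325:390],None,fx=6,fy=6,interpolation=2),cv2.resize(t[170:240,300:365],None,fx=6,fy=6,interpolation=2)]))
E
```

```text
red [352, 243, 8, 7, 28] [355.6, 245.9]
red [313, 278, 28, 19, 305] [326.1, 287.4]
yellow [336, 228, 13, 30, 182] [341.8, 244.6]
```

View pics/z6.png

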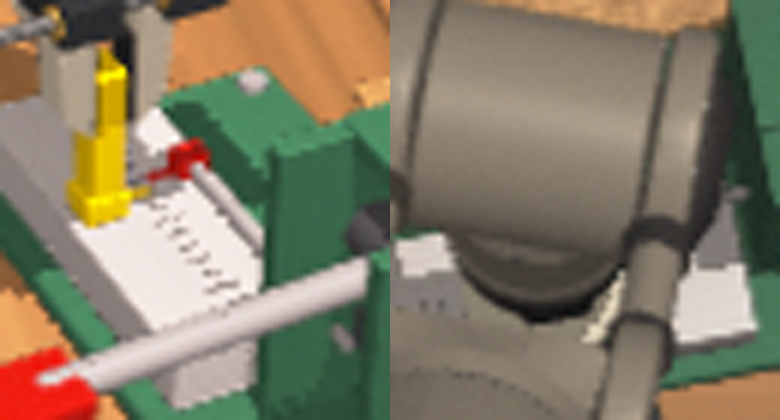

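```bash
cat > tips.py <<'E'
from h import *
import sys
yaw=.19715;R=np.array([[np.cos(yaw),-np.sin(yaw)],[np.sin(yaw),np.cos(yaw)]]);o=np.array([647,-162.5])
im=cv2.imread(sys.argv[1])
# sample the plane z=49.5 on press coords: rectified patch, 4 px per mm, x -60..5, y 130..200
X,Y=np.meshgrid(np.arange(-60,10,.2),np.arange(130,200,.2))
W=np.c_[(np.c_[X.ravel(),Y.ravel()]@R.T+o),np.full(X.size,49.5)]
m=proj(sys.argv[3] if len(sys.argv)>3 else 'side',W).astype(np.float32).reshape(*X.shape,2)
out=cv2.remap(im,m[...,0],m[...,1],cv2.INTER_CUBIC)
cv2.imwrite('pics/r_'+sys.argv[2],cv2.resize(out,None,fx=1.7,fy=1.7))
E
python3 tips.py pics/side6.png 6.png
```

```text
(no output)
```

View pics/r_6.png

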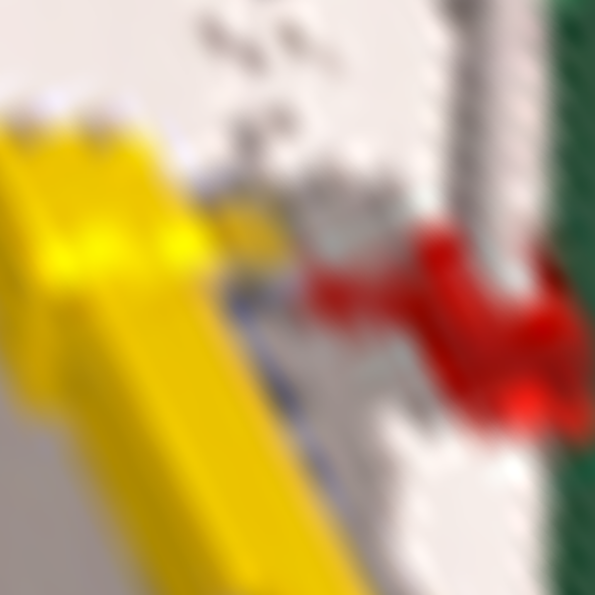

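In the rectified view (8.5 px/mm) the yellow index line is at row 232 and the red blade at row 298, so 7.8 mm remain. I'll get this numerically as well, then move.

```bash
cat >> tips.py <<'E'
hsv=cv2.cvtColor(out,cv2.COLOR_BGR2HSV).astype(int)
def cen(c0,c1,h0,h1,smin,r0=80,r1=260):
    H=(hsv[...,0]+20)%180; w=np.where((H>=h0+20)&(H<=h1+20)&(hsv[...,1]>smin),hsv[...,1],0)[r0:r1,c0:c1].astype(float)
    r=np.arange(r0,r1); return [ (130+(w[:,i:i+6].sum(1)@r)/max(w[:,i:i+6].sum(),1)/5).round(2) for i in range(0,c1-c0,6)], int((w>0).sum())
print('yellow line y',cen(132,164,15,32,90)); print('red blade y',cen(188,236,-10,8,110))
E
python3 tips.py pics/side6.png 6.png
```

```text
yellow line y ([np.float64(169.2), np.float64(169.16), np.float64(168.95), np.float64(168.52), np.float64(167.45), np.float64(166.32)], 3024)
red blade y ([np.float64(164.78), np.float64(165.09), np.float64(165.31), np.float64(165.22), np.float64(165.04), np.float64(165.09), np.float64(164.95), np.float64(164.84)], 1631)
```

Emit:
arm_command(increments=[1, 4, 0, 0, 0, 1, 7.8, 0, 0, 0, 1, 7.8, 0, 0, 0, 1, 7.8, 0, 0, 0])

```text
time: 14.25
tool_pos: [562.4, -13.1, 61.5]
tcp_rot: [-3.141, -0.001, 1.768]
contact_force: [-4.3, 0.2, 2.4]
grip_width: 15.7
```

```bash
python3 -c "
from h import *
cv2.imwrite('pics/side7.png',imaging.capture('side'))"; python3 tips.py pics/side7.png 7.png
```

```text
yellow line y ([np.float64(170.94), np.float64(169.81), np.float64(167.67), np.float64(165.22), np.float64(164.6), np.float64(164.77)], 1874)
red blade y ([np.float64(164.71), np.float64(165.01), np.float64(165.25), np.float64(165.18), np.float64(165.07), np.float64(165.19), np.float64(165.13), np.float64(165.15)], 1613)
```

```bash
cat >> tips.py <<'E'
c=lambda a,b,h0,h1,s:[cen(i,i+6,h0,h1,s,150,205)[0][0].item() for i in range(a,b,6)]
print('narrow yellow',c(138,174,18,32,90),'red',c(176,212,-10,8,110))
E
python3 tips.py pics/side7.png 7.png
```

```text
yellow line y ([np.float64(170.94), np.float64(169.81), np.float64(167.67), np.float64(165.22), np.float64(164.6), np.float64(164.77)], 1874)
red blade y ([np.float64(164.71), np.float64(165.01), np.float64(165.25), np.float64(165.18), np.float64(165.07), np.float64(165.19), np.float64(165.13), np.float64(165.15)], 1613)
narrow yellow [164.32, 164.3, 164.38, 164.6, 165.04, 166.79] red [164.79, 164.42, 164.71, 165.01, 165.25, 165.18]
```

View pics/r_7.png

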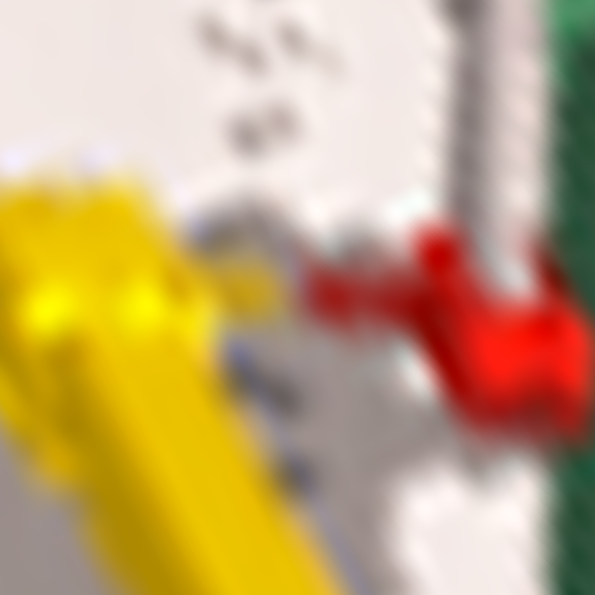

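The line at row 291 and blade at row 298 leave about 0.7 mm short. Nudge 0.8 mm, then check.

Emit:
arm_command(increments=[1, 0.8, 0, 0, 0, 1, 0.8, 0, 0, 0, 1, 0.8, 0, 0, 0])

```text
time: 14.68
tool_pos: [562.4, -12.7, 61.4]
tcp_rot: [-3.141, 0.0, 1.768]
contact_force: [-4.4, -2.7, 2.5]
grip_width: 16.0
```

```bash
python3 -c "
from h import *
cv2.imwrite('pics/side8.png',imaging.capture('side'));print(sensors.get_obs()['tool_pos'],sensors.get_obs()['contact_force'])"; python3 tips.py pics/side8.png 8.png
```

```text
[562.32622644 -12.70693379  61.45738824] [-4.33294928 -2.00250769  2.20887534]
yellow line y ([np.float64(171.41), np.float64(170.16), np.float64(168.06), np.float64(165.77), np.float64(165.25), np.float64(165.39)], 1837)
red blade y ([np.float64(164.73), np.float64(165.04), np.float64(165.24), np.float64(165.16), np.float64(165.07), np.float64(165.17), np.float64(165.1), np.float64(165.09)], 1618)
narrow yellow [164.62, 164.78, 164.98, 165.25, 165.54, 166.89] red [164.78, 164.45, 164.73, 165.04, 165.24, 165.16]
```

Aligned within about 0.2 mm. Releasing and retreating.

Emit:
arm_command(increments=[0, 0, 0, 0, 0, 0, 0, 0, 0, 0, 0, 0, 0, 0, 0, 0, 0, 0, 0, 0, 0, 0, 0, 0, 0, 0, 0, 0, 0, 0, 0, 0, 0, -30, 0, 0, 0, 0, -80, 0, 0, 0, 0, -140, 0, 0, 0, 0, -190, 0, 0, 60, -60, -190, 0, 0, 120, -100, -190, 0, 0, 180, -100, -190, 0, 0, 240, -100, -190, 0, 0, 240, -100, -190, 0, 0, 240, -100, -190, 0])

```text
time: 16.73
tool_pos: [416.8, 204.5, 251.6]
tcp_rot: [3.141, -0.0, 1.772]
contact_force: [0.4, 0.4, -0.3]
grip_width: 91.7
```

```bash
python3 -c "
from h import *
for n in('side','top'):
  im=imaging.capture(n);cv2.imwrite(f'pics/{n}9.png',im)
  for k in('red','yellow'):
    for st,c,m in blobs(n,im,k): print(n,k,st,c)
print(sensors.get_obs()['tool_pos'],sensors.get_obs()['contact_force'],sensors.get_obs()['grip_width'])
a,b=[cv2.imread(f'pics/side{i}.png')[200:,:].astype(int) for i in(0,9)]
d=(abs(a-b).max(2)>40).astype(np.uint8)
for s in cv2.connectedComponentsWithStats(d)[2][1:]:
  if s[4]>40: print('diff',s+[0,200,0,0,0])
"; python3 tips.py pics/side9.png 9.png; python3 tips.py pics/top9.png 9t.png top
```

```text
side red [353, 243, 7, 7, 26] [355.6, 245.8]
side red [313, 278, 28, 19, 307] [326.0, 287.4]
side yellow [335, 227, 13, 29, 216] [339.9, 241.7]
[417.50005188 202.82730167 251.51198284] [-0.28242583 -0.02192255 -0.2864878 ] 91.82162485044472
diff [   0  200   90   95 5129]
diff [142 200  12   8  44]
diff [  86  200  178   70 4102]
diff [253 200  40  12 320]
diff [ 319  227   71   54 1208]
diff [145 272  15  18 145]
diff [313 276  40  22 445]
diff [352 288  16   7  45]
diff [355 291  22   8  44]
diff [309 295  46  25 509]
yellow line y ([np.float64(170.83), np.float64(168.84), np.float64(166.28), np.float64(165.17), np.float64(165.53), np.float64(165.72)], 1454)
red blade y ([np.float64(164.72), np.float64(165.08), np.float64(165.31), np.float64(165.12), np.float64(164.88), np.float64(164.9), np.float64(164.78), np.float64(164.83)], 1518)
narrow yellow [164.58, 164.86, 165.17, 165.53, 165.66, 130.0] red [164.84, 164.5, 164.72, 165.08, 165.31, 165.12]
yellow line y ([np.float64(162.39), np.float64(162.77), np.float64(165.53), np.float64(130.0), np.float64(130.0), np.float64(130.0)], 1089)
red blade y ([np.float64(165.46), np.float64(165.66), np.float64(165.78), np.float64(165.7), np.float64(165.48), np.float64(165.44), np.float64(165.37), np.float64(165.62)], 987)
narrow yellow [164.99, 165.53, 130.0, 130.0, 130.0, 130.0] red [165.05, 165.14, 165.46, 165.66, 165.78, 165.7]
```

Both views agree: side 165.2 against 165.0, top 165.5 against 165.6. The lever hasn't moved since I let it go. Handing in.

```bash
python3 -c "
from plant import ticket; print(ticket.close_job())"
```

```text
the job is handed in; nothing more can be done
None
```

The lever is down on the bumper and released, the marker's index line is level with the pointer, and the job was handed in at about 17 s. No verdict is reported.

- **Lever:** I pushed the red pad down against 2 to 3 N until it met the bumper. I stopped at about 12 N (11.4 N of it vertical), clearly firm and well under 25 N. After release the pad stayed at the same place in every later picture.
- **Marker:** I slid it about 48 mm and let go. With the arm clear, the index line against the pointer measured 165.2 and 165.0 mm along the rail in the side view, and 165.5 and 165.6 mm in the top view. That is within about 0.3 mm.
- **Other things on the bench:** comparing the side pictures from before and after showed changes only around the press (lever, pointer, marker), with the rest where the arm and its shadows are. I checked this by pixel differences, not by viewing a final picture.

**What disagreed:**
- The visible fingertips stood about 27 mm above the reported TCP, both in the pictures and when they touched the pad. I allowed for this and went by force and sight.
- The pictures also suggested a sideways offset of about 6 mm, which proved false. Closing on the marker therefore put about 30 N of total load on the wrist for a moment, which I then relieved.

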